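# Lay the pulley shaft in the V-blocks and swing the gauge over it

## Robot

A 7-joint arm with a two-finger parallel gripper is mounted at the origin on the work surface. World frame = base frame: x ahead of the robot, y to its left, z up, the work surface at z = 0. Lengths are in m, angles in degrees, forces in N, time in s.
With the tool pointing down it reaches from about 0.425 to 1.025 m from the base axis. Payload 9.4 kg.
Tool frame: the origin (TCP) lies midway between the tips of the shut fingers; the grasp point (between the pads) lies 19 mm behind it; z points along the fingers, y is the line along which they close (so a half turn about z gives the same grasp; the last joint's range is limited). The gripper opens to 85 mm and grips with 20 to 120 N. Pads are 22 mm wide; open, the fingers measure 114 mm over their backs; the gripper's body (76 mm by 85 mm) begins 54 mm behind the grasp point. The pads swing forward as they close: fully open they stand 13 mm farther back than shut.
Start: joints at [61.553, 34.337, -0.143, 91.639, 0.103, 54.024, -4.572], TCP at [0.295, -0.662, 0.231] pointing down, gripper open.
Joint ranges: [-147.43, 147.43], [-19.82, 112.94], [-74.19, 73.91], [6.32, 146.72], [-59.91, 239.91], [6.04, 106.73], [-150.56, 150.56]. Speed limits (degrees/s): [127.2, 127.2, 172.46, 172.46, 180, 180, 180].

## Interface

Orientations are given as [roll, pitch, yaw] about the fixed x, y, z axes, in that order (R = Rz(yaw) Ry(pitch) Rx(roll)).
In Python, from plant import arm gives the robot as it stands. The module is installed in compiled form; this text tells all that it offers.
- The arm moves only by the tool carry_out, never from a script. Its argument "deltas" is a list of rows, each an object of numbers: "tx", "ty", "tz": the shift along the tool's x, y, z in units of 200 mm (1.0 is 200 mm); "ax", "ay", "az": the turn, a rotation vector about the tool's x, y, z in units of pi rad (1.0 is pi rad). A call has 1 to 10 rows; each row shifts and turns the commanded pose from where the row before left it, along the tool's axes as they then stand; what a row does not reach is not made up. A row lasts 1/12 s, in which the tool goes at most 41.7 mm and 7.16 degrees, less where a joint would pass 70% of its speed; a pose out of reach is approached as far as the arm can. A call with a number of a shift or a turn outside -1 to 1 is refused whole. A call with a gripper value outside its range is refused whole. "jaw" is the opening, from -1 (shut) to 1 (fully open), set as the call begins (left out, the last holds). The fingers move at their own pace and stop on an object; the grip force is fixed at half the most. Time passes only in rows, so rows that do not move let the fingers close. It gives the time, the measured TCP pose, the force, the opening and the grip force at its end, in the units of the state.
- arm.state(): the state, without advancing time (a new reading comes with each control period).
- arm.camera(name): name is "scene" or "top" or "wrist"; returns the picture (420x560x3 uint8, blue, green, red); there is no depth.
- arm.get_calibration(name): a dict with "K" (3x3 intrinsics, pixels), "view" (4x4, takes a point from world to camera coordinates); the wrist camera has in their place "mount" (4x4, takes a point from camera to tool coordinates, whose origin is the TCP and whose axes are the flange's). Camera axes: x right, y up, looking along -z (the intrinsics and any distortion apply to the point x, -y, -z); pixel columns grow to the right and rows downward; lengths in m; the calibration is good to about 2 mm. A picture is of the moment at which its call begins: read the wrist's pose just before it. get_calibration takes no time and is no camera call.
- arm.job_done(): hands the job in; it is judged then, once.
Trained networks look in the newest picture that a camera, given by its name, has taken for a name from the list of things; names that differ only in an ending like _2 or _b are one class to them, and where a whole thing is asked for, a point or a joint stands for the part that bears it (a point fixed in the world has none). Each returns a list of dicts, best first, with "conf" (0 to 1); they miss things now and then, are a little off and sometimes report something else, mostly with a low value. They report only what shows in the picture. A call takes as long as a camera call. They do not tell look-alikes from the thing itself.
- arm.recognise(thing, camera): "extent" ([left, top, width, height] in pixels, round what is visible of it).
- arm.pinpoint(thing, camera): "uv" ([column, row] in pixels: a listed point, or the origin of a listed thing).
The state is a dict: "time": time; "joints": joint angles; "qvel": joint speeds; "joint_torque": joint torques, N m; "position": TCP position; "tcp_rot": TCP orientation; "wrist_force": force on the tool from outside, world axes, zero at the start; "torque": the same for the moment, N m; "gripper_width": finger opening in m; "gripper_force": force on a finger pad.
Only numpy, scipy, OpenCV 4.12 (cv2) and the standard library are available. Lean on these libraries where they do the work, as an engineer would, in place of code of your own. Each camera call takes 0.05 s, during which the arm holds its last target. There are 200 camera calls.

## Task

Take the pulley shaft out of the orange cradle and lower it gently into both V-blocks of the inspection stand, with the pulley hanging just outside the blue block and not against it, and let go. Then swing the dial gauge round over the resting shaft until its arm meets the stop, and leave everything else on the bench where it is.

Things in the scene. Friction and masses are not known exactly. Their poses are not given: they have to be found in the camera images.
- shaft: Steel shaft, 20 mm diameter, 200 mm long, with a toothed aluminium pulley (51 mm diameter, 25 mm wide) fixed near one end; about 0.55 kg. Origin: on the axis, halfway along. x runs along the axis to the pulley end; the pulley lies at x = +72 to +97 mm. It starts level in the orange cradle, its axis 45 mm above the bench.
- shaft_grip (a point): Balance point of the pulley shaft, on its axis, 15 mm from the shaft's middle towards the pulley: the place to grip. Same axes as the shaft.
- shaft_pulley (a point): Centre of the pulley, on the shaft's axis, 84.5 mm from the shaft's middle.
- cradle: Orange plastic cradle in which the shaft starts: 140 x 80 mm base, 10 mm thick, with two upright notched walls at x = +55 and -55 mm (each 12 mm thick, 60 mm wide, 47 mm high); the space between them is open. Fixed to the bench. Origin: centre of its underside; x along the shaft it carries.
- stand: Grey inspection stand fixed to the bench: 15 mm base plate with two V-blocks, 60 mm wide, 77 mm high, 16 mm thick, at y = +55 mm (painted blue) and y = -55 mm (bare steel), 94 mm free between them. The gauge post, 18 mm thick, stands at x = +140 mm, y = 0. Origin: underside, midway between the blocks.
- vee_mid (a point): Point midway between the V-blocks, where the shaft's axis runs (along y) when it lies in them, 75 mm above the bench. The Vs open upward at 90 degrees and are 32 mm wide at the top. Axes as the stand.
- gauge (a joint): Swing of the gauge arm about the vertical post of the stand. 0: against its stop, arm along the stand's -x, gauge over the midpoint between the V-blocks. It grows counter-clockwise seen from above, as the gauge swings out to the stand's -y side, up to 1.5 rad. A light friction hinge: it stays where it is left.
- gauge_dial (a point): Centre of the round black dial gauge (40 mm diameter, 20 mm tall, white face up, from 105 to 125 mm above the bench) at the end of the arm, 140 mm from the post's axis. The arm, 14 mm wide and 10 mm thick at 108 to 118 mm height, runs from it to the post.
- gauge_tip (a point): Tip of the brass feeler under the dial, 89 mm above the bench, 4 mm clear of the top of a shaft lying in the V-blocks.
- screw_box: Clear divided box of screws, 100 x 200 x 45 mm, with red tabs. Origin: centre of its underside. Bystander.
- spray_bottle: Yellow spray bottle with a red head, 72 mm diameter, 165 mm tall. Origin: centre of its underside. Bystander.
- grease_tube: Red grease tube lying down, 40 mm thick, 125 mm long along its x. Origin: underside, middle. Bystander.
- frame_plate: Grey metal plate with a rectangular window, 150 x 120 x 10 mm. Origin: centre of its underside. Bystander.
- spare_pulley: Loose aluminium pulley without a shaft, 52 mm diameter, 32 mm tall, standing on its face. Origin: centre of its underside. Bystander.
- wrench: Steel wrench lying flat, under 20 mm high. Bystander.
- screwdriver: Red-handled screwdriver lying flat, under 40 mm high. Bystander.
Things that resemble listed ones, but are neither listed nor needed, are in the scene too. Of the things that look like the shaft, the largest one is meant.

How it is judged:
By the outcome, as a careful person would: the job done as asked, in the order asked, and still so for the second after the job is handed in, with the robot touching nothing.
It also fails if it takes over 61 s, if anything falls off the work surface, if the arm or the gripper's body presses on something with over 40 N, if the wrist force passes 120 N, or if a joint passes its speed limit or range.

## Working session

There is one attempt and no reset: what is moved stays moved. The work goes in short steps, Python scripts to look and compute and a tool call to move; the robot and the scene stay as the last step left them, time stands still between calls to the robot, and variables do not carry over. Pictures are saved under pics/ and viewed, at most 10 in all, crops included, and the job is handed in when it is done.

Besides the shell and the picture viewer there is one more tool, called after "Call:" as name(argument=value, ...), one argument or row to a line, values as JSON. carry_out: Moves the arm, as the interface text tells. Shifts and turns lie within -1 to 1; 1 stands for 200 mm of shift or pi rad of turn. Its arguments: {"type":"object","properties":{"deltas":{"type":"array"},"jaw":{"type":"number"}},"required":["deltas"]}

```bash
mkdir -p pics; python3 - <<'E'
from plant import arm
import cv2,numpy as np
s=arm.state();print(s['time'],s['position'],s['tcp_rot'],s['wrist_force'])
for c in('top','scene'):
    cv2.imwrite(f'pics/{c}0.png',arm.camera(c))
    k=arm.get_calibration(c);print(c,{a:(np.round(b,4).tolist() if not isinstance(b,str) else b) for a,b in k.items()})
    for t in('shaft_grip','shaft_pulley','shaft','cradle','stand','vee_mid','gauge_dial','gauge_tip'):
        print(t,[(round(d['conf'],2),np.round(d['uv'],1).tolist()) for d in arm.pinpoint(t,c)])
E
```

```text
0.0 [ 0.2952735  -0.6616462   0.23042952] [-1.79912707e+02  8.19137641e-03  2.40516430e+01] [-0.60833127 -0.63162598  0.22387716]
top {'K': [[410.3309, 0.0, 277.5474], [0.0, 410.3309, 211.0156], [0.0, 0.0, 1.0]], 'view': [[-0.0168, -0.9998, -0.014, 0.0022], [0.9917, -0.0184, 0.1274, -0.5791], [-0.1277, -0.0118, 0.9917, -1.1171], [0.0, 0.0, 0.0, 1.0]]}
shaft_grip [(0.81, [286.3, 205.5]), (0.75, [344.9, 231.3]), (0.74, [382.5, 183.4])]
shaft_pulley [(0.95, [346.9, 208.4]), (0.77, [279.3, 219.7]), (0.57, [396.2, 202.3])]
shaft [(0.96, [348.1, 240.6]), (0.85, [288.7, 201.5]), (0.81, [384.0, 186.4])]
cradle [(0.92, [345.4, 241.6]), (0.27, [234.3, 225.5])]
stand [(0.82, [190.4, 262.2])]
vee_mid [(0.55, [183.0, 262.1])]
gauge_dial [(0.62, [236.5, 222.1])]
gauge_tip [(0.65, [236.7, 227.8]), (0.54, [269.7, 141.2])]
scene {'K': [[539.6678, 0.0, 282.6341], [0.0, 539.6678, 208.7385], [0.0, 0.0, 1.0]], 'view': [[-0.4871, 0.8733, -0.0018, 0.293], [-0.7489, -0.4167, 0.5153, 0.3421], [0.4492, 0.2523, 0.857, -1.9561], [0.0, 0.0, 0.0, 1.0]]}
shaft_grip [(0.71, [272.8, 233.8]), (0.57, [190.5, 210.0]), (0.56, [244.6, 190.0])]
shaft_pulley [(0.65, [199.8, 129.5]), (0.64, [232.7, 205.3]), (0.61, [192.0, 195.4])]
shaft [(0.97, [246.4, 181.8]), (0.84, [271.8, 238.9]), (0.69, [191.0, 213.0]), (0.57, [378.2, 233.8])]
cradle [(0.62, [246.7, 193.0])]
stand [(0.92, [376.5, 236.4])]
vee_mid [(0.72, [380.1, 222.3]), (0.17, [430.1, 307.4])]
gauge_dial [(0.68, [320.2, 222.6]), (0.21, [144.6, 187.7])]
gauge_tip [(0.85, [318.0, 228.7])]
```

View pics/top0.png

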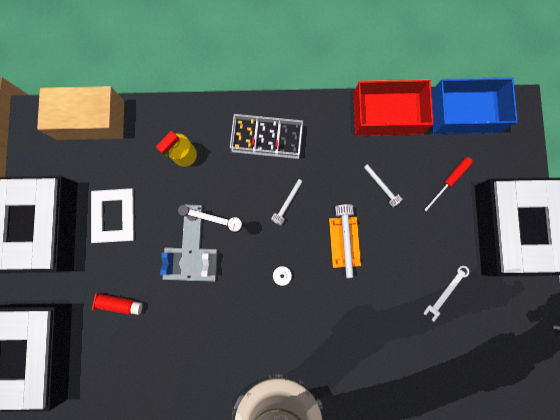

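View pics/scene0.png

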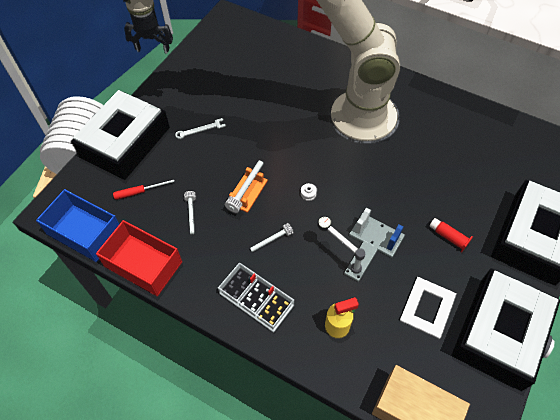

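The shaft candidates in the top view are (346,235) in the orange cradle, (288,202) loose, and (382,184) loose. The largest is the one in the cradle, with its pulley at (346,209). The blue block is at (165,263), the bare block at (207,263), the post at (184,211) and the dial at (235,224).

```bash
cat > h.py <<'E'
from plant import arm
import cv2,numpy as np
from scipy.spatial.transform import Rotation as R
def cam(c,s=None):
    k=arm.get_calibration(c);K=np.array(k['K'])
    if 'view' in k: V=np.array(k['view'])
    else:
        s=s or arm.state();T=np.eye(4);T[:3,:3]=R.from_euler('xyz',s['tcp_rot'],degrees=True).as_matrix();T[:3,3]=s['position']
        V=np.linalg.inv(T@np.array(k['mount']))
    return K,V
def ray(c,uv,z,s=None):   # pixel -> world point at height z
    K,V=cam(c,s);d=np.linalg.inv(K)@[uv[0],uv[1],1];d=V[:3,:3].T@(d*[1,-1,-1]);o=-V[:3,:3].T@V[:3,3]
    return o+d*(z-o[2])/d[2]
def proj(c,P,s=None):
    K,V=cam(c,s);p=V[:3,:3]@P+V[:3,3];p=K@(p*[1,-1,-1]);return p[:2]/p[2]
def delta(P,rpy,s=None):  # total tool-axis shift (mm) and turn (deg) to reach pose
    s=s or arm.state();A=R.from_euler('xyz',s['tcp_rot'],degrees=True);B=R.from_euler('xyz',rpy,degrees=True)
    t=A.inv().apply(np.array(P)-s['position']);a=(A.inv()*B).as_rotvec()
    print('shift units',np.round(t/.2,4),'turn units',np.round(a/np.pi,4))
E
python3 - <<'E'
from h import *
Z=dict(shaft_grip=.045,shaft_pulley=.045,shaft=.045,cradle=0,stand=0,vee_mid=.075,gauge_dial=.115,gauge_tip=.089)
px=dict(top=dict(shaft_grip=(344.9,231.3),shaft_pulley=(346.9,208.4),shaft=(348.1,240.6),cradle=(345.4,241.6),stand=(190.4,262.2),vee_mid=(183,262.1),gauge_dial=(236.5,222.1),gauge_tip=(236.7,227.8)),
scene=dict(shaft_grip=(244.6,190),shaft_pulley=(232.7,205.3),shaft=(246.4,181.8),cradle=(246.7,193),stand=(376.5,236.4),vee_mid=(380.1,222.3),gauge_dial=(320.2,222.6),gauge_tip=(318,228.7)))
for c in px:
    for t,u in px[c].items(): print(c,t,np.round(ray(c,u,Z[t])[:2],4))
for n,u,z in(('post',(184,211),.118),('blue',(165,263),.07),('bare',(207,263),.07)):print(n,np.round(ray('top',u,z)[:2],4))
im=cv2.imread('pics/top0.png')
cv2.imwrite('pics/crop0.png',cv2.resize(im[140:300,140:400],None,fx=3,fy=3,interpolation=cv2.INTER_CUBIC))
print(np.round(arm.get_calibration('wrist')['mount'],4),np.array(arm.get_calibration('wrist')['K']))
delta([.5,-.17,.25],[180,0,0])
E
```

```text
top shaft_grip [ 0.5179 -0.1937]
top shaft_pulley [ 0.5818 -0.2017]
top shaft [ 0.4921 -0.2015]
top cradle [ 0.4917 -0.2008]
top stand [0.4406 0.2447]
top vee_mid [0.4406 0.2477]
top gauge_dial [0.5418 0.0989]
top gauge_tip [0.5291 0.1014]
scene shaft_grip [ 0.5127 -0.1895]
scene shaft_pulley [ 0.5803 -0.1924]
scene shaft [ 0.4827 -0.2008]
scene cradle [ 0.4958 -0.1949]
scene stand [0.4362 0.246 ]
scene vee_mid [0.4285 0.2424]
scene gauge_dial [0.5391 0.0923]
scene gauge_tip [0.5471 0.0907]
post [0.5732 0.2363]
blue [0.4391 0.2976]
bare [0.4371 0.184 ]
[[-1.000e-04  9.524e-01  3.050e-01  7.860e-02]
 [ 1.000e+00  1.000e-04 -2.000e-04  1.000e-04]
 [-2.000e-04  3.050e-01 -9.524e-01 -1.423e-01]
 [ 0.000e+00  0.000e+00  0.000e+00  1.000e+00]] [[290.37057223   0.         277.93585071]
 [  0.         290.37057223 209.59904725]
 [  0.           0.           1.        ]]
shift units [ 1.9367 -1.8298 -0.0937] turn units [0.     0.     0.1336]
```

View pics/crop0.png

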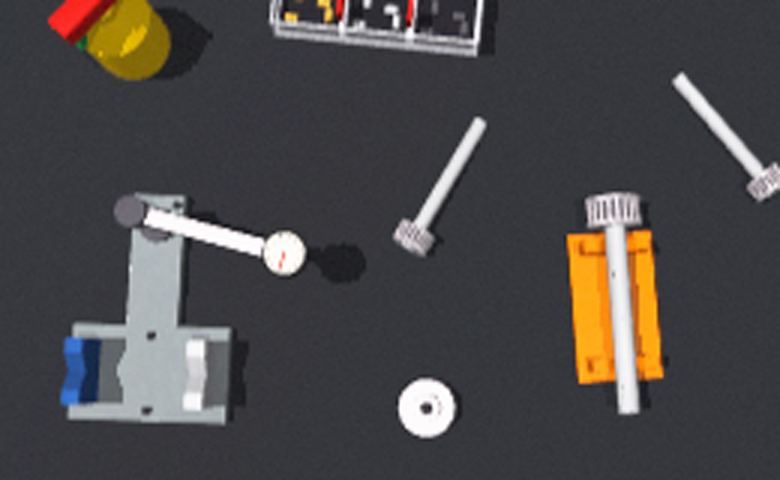

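The crop confirms the choice: the largest shaft is in the orange cradle, with its pulley towards +x at crop (613,210). Next I move above it for a wrist view.

Call:
carry_out(
  deltas=[
    {"az": 0.0334},
    {"az": 0.0334},
    {"az": 0.0334},
    {"az": 0.0334},
    {"tx": 0.07, "ty": -0.14},
    {"tx": 0.07, "ty": -0.14},
    {"tx": 0.07, "ty": -0.14},
    {"tx": 0.07, "ty": -0.14},
    {"tx": 0.07, "ty": -0.14},
    {"tx": 0.07, "ty": -0.14},
  ],
  jaw=1,
)

```text
schema error: expected keys tx, ty, tz, ax, ay, az
```

Call:
carry_out(
  deltas=[
    {"tx": 0.083, "ty": -0.165},
    {"tx": 0.083, "ty": -0.165},
    {"tx": 0.083, "ty": -0.165},
    {"tx": 0.083, "ty": -0.165},
    {"tx": 0.083, "ty": -0.165},
    {"tx": 0.083, "ty": -0.165},
    {"tx": 0.083, "ty": -0.165},
    {"tx": 0.083, "ty": -0.165},
    {"tx": 0.083, "ty": -0.165},
    {},
  ],
)

```text
schema error: expected keys tx, ty, tz, ax, ay, az
```

```bash
python3 - <<'E'
from h import *
arm.camera('wrist');s=arm.state();im=arm.camera('wrist');cv2.imwrite('pics/w1.png',im)
print(s['time'],s['position'],s['tcp_rot'],np.abs(s['qvel']).max(),s['wrist_force'])
for t,z in dict(shaft_grip=.045,shaft_pulley=.045,shaft=.045,cradle=0).items():
    for d in arm.pinpoint(t,'wrist'):print(t,round(d['conf'],2),np.round(d['uv']),np.round(ray('wrist',d['uv'],z,s)[:2],4))
E
```

```text
0.95 [ 0.29546952 -0.66204739  0.23126079] [-1.79998022e+02  3.82270551e-03  2.40541646e+01] 0.08059248494122327 [-0.34820096  0.13844049 -0.08339246]
```

View pics/w1.png

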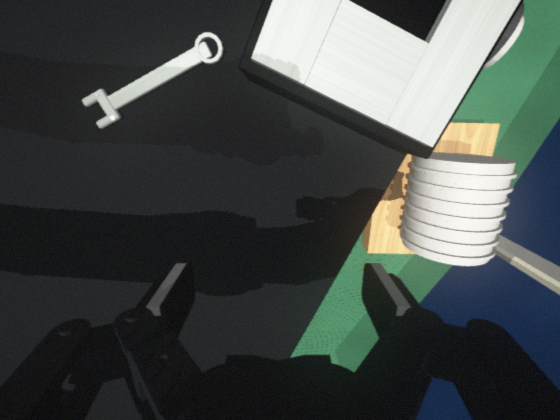

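All six keys are required in every row, so nothing moved. This picture only shows the start pose, with the wrench at (155,80). I resend with full rows.

Call:
carry_out(
  deltas=[
    {"tx": 0, "ty": 0, "tz": 0, "ax": 0, "ay": 0, "az": 0.0334},
    {"tx": 0, "ty": 0, "tz": 0, "ax": 0, "ay": 0, "az": 0.0334},
    {"tx": 0, "ty": 0, "tz": 0, "ax": 0, "ay": 0, "az": 0.0334},
    {"tx": 0, "ty": 0, "tz": 0, "ax": 0, "ay": 0, "az": 0.0334},
    {"tx": 0.07, "ty": -0.14, "tz": 0, "ax": 0, "ay": 0, "az": 0},
    {"tx": 0.07, "ty": -0.14, "tz": 0, "ax": 0, "ay": 0, "az": 0},
    {"tx": 0.07, "ty": -0.14, "tz": 0, "ax": 0, "ay": 0, "az": 0},
    {"tx": 0.07, "ty": -0.14, "tz": 0, "ax": 0, "ay": 0, "az": 0},
    {"tx": 0.07, "ty": -0.14, "tz": 0, "ax": 0, "ay": 0, "az": 0},
    {"tx": 0.07, "ty": -0.14, "tz": 0, "ax": 0, "ay": 0, "az": 0},
  ],
  jaw=1,
)

```text
time: 2.03
position: [0.38, -0.4927, 0.2314]
tcp_rot: [180.0, -0.0, -0.0]
wrist_force: [0.9, -0.2, 0.1]
gripper_width: 0.0852
gripper_force: 0.0
```

Call:
carry_out(
  deltas=[
    {"tx": 0.083, "ty": -0.165, "tz": 0, "ax": 0, "ay": 0, "az": 0},
    {"tx": 0.083, "ty": -0.165, "tz": 0, "ax": 0, "ay": 0, "az": 0},
    {"tx": 0.083, "ty": -0.165, "tz": 0, "ax": 0, "ay": 0, "az": 0},
    {"tx": 0.083, "ty": -0.165, "tz": 0, "ax": 0, "ay": 0, "az": 0},
    {"tx": 0.083, "ty": -0.165, "tz": 0, "ax": 0, "ay": 0, "az": 0},
    {"tx": 0.083, "ty": -0.165, "tz": 0, "ax": 0, "ay": 0, "az": 0},
    {"tx": 0.083, "ty": -0.165, "tz": 0, "ax": 0, "ay": 0, "az": 0},
    {"tx": 0.083, "ty": -0.165, "tz": 0, "ax": 0, "ay": 0, "az": 0},
    {"tx": 0.083, "ty": -0.165, "tz": 0, "ax": 0, "ay": 0, "az": 0},
    {"tx": 0, "ty": 0, "tz": 0, "ax": 0, "ay": 0, "az": 0},
  ],
)

```text
time: 2.87
position: [0.5327, -0.1891, 0.2313]
tcp_rot: [-179.8, -0.1, 0.6]
wrist_force: [0.7, -0.9, -0.2]
gripper_width: 0.0853
gripper_force: 0.0
```

```bash
python3 - <<'E'
from h import *
arm.camera('wrist');s=arm.state();im=arm.camera('wrist');cv2.imwrite('pics/w2.png',im)
print(s['time'],s['position'],s['tcp_rot'],np.abs(s['qvel']).max(),s['wrist_force'])
for t,z in dict(shaft_grip=.045,shaft_pulley=.045,shaft=.045,cradle=0).items():
    for d in arm.pinpoint(t,'wrist'):print(t,round(d['conf'],2),np.round(d['uv']),np.round(ray('wrist',d['uv'],z,s)[:2],4))
E
```

```text
2.9167 [ 0.53097649 -0.19262479  0.23129163] [-1.79919985e+02 -5.78580156e-02  4.20624960e-01] 3.5163666501066624 [ 0.51988951 -0.76536562 -0.14347004]
shaft_grip 0.88 [282. 208.] [ 0.506  -0.1974]
shaft_grip 0.76 [382.  88.] [ 0.6395 -0.3003]
shaft_grip 0.7 [143. 124.] [ 0.6011 -0.045 ]
shaft_pulley 0.93 [408. 124.] [ 0.6035 -0.333 ]
shaft_pulley 0.79 [127. 159.] [ 0.5632 -0.0217]
shaft_pulley 0.7 [281. 148.] [ 0.5762 -0.1949]
shaft 0.87 [281. 218.] [ 0.4939 -0.1965]
shaft 0.81 [383.  75.] [ 0.6516 -0.2998]
shaft 0.71 [147. 115.] [ 0.6101 -0.051 ]
cradle 0.85 [281. 206.] [ 0.4959 -0.197 ]
cradle 0.58 [278. 150.] [ 0.5699 -0.1919]
cradle 0.56 [469. 305.] [ 0.3414 -0.4819]
cradle 0.42 [283. 218.] [ 0.4788 -0.1993]
```

View pics/w2.png

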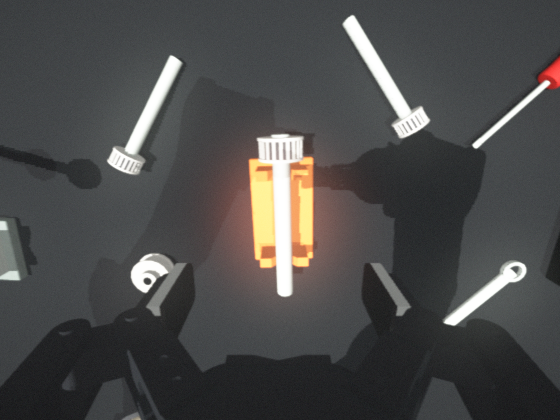

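The wrist view shows the shaft in the cradle, pulley at (281,148) and tail at (286,296), with the loose look-alikes at (125,160) and (410,123). Now I fit the axis.

```bash
python3 - <<'E'
from h import *
arm.camera('wrist');s=arm.state();im=arm.camera('wrist')
print(s['time'],s['position'],s['tcp_rot'],np.abs(s['qvel']).max())
h=cv2.cvtColor(im,cv2.COLOR_BGR2HSV)
m=((h[...,1]<70)&(h[...,2]>120)).astype(np.uint8)
n,l,st,_=cv2.connectedComponentsWithStats(m)
i=max((i for i in range(1,n) if abs(st[i,0]+st[i,2]/2-281)<30),key=lambda i:st[i,4])
print(st[i]);M=l==i
P=[]
rows=range(st[i,1],st[i,1]+st[i,3])
for r in rows:
    c=np.where(M[r])[0]
    if r%4==0 or r>rows[-1]-5 or r<rows[0]+5:print(r,c.min(),c.max(),end='; ')
    if 175<r<285:P.append(ray('wrist',((c.min()+c.max())/2,r),.045,s)[:2])
P=np.array(P);f=np.polyfit(P[:,0],P[:,1],1);print('\naxis y=',f,'yaw',np.degrees(np.arctan(f[0])),'res',np.std(P[:,1]-np.polyval(f,P[:,0])))
c=np.where(M[rows[-1]])[0].mean()
print('tail x',[ray('wrist',(c,rows[-1]+1),z,s)[0] for z in(.045,.055)])
E
```

```text
3.2167 [ 0.52817946 -0.19850409  0.2313323 ] [ 1.79976118e+02  8.23374950e-03 -1.33316632e-01] 0.16286484788549327
[ 250  130   48  165 3483]
130 277 278; 131 265 282; 132 264 290; 133 260 296; 134 251 296; 136 250 296; 140 251 296; 144 251 296; 148 252 296; 152 252 297; 156 252 295; 160 260 282; 164 266 282; 168 266 283; 172 267 283; 176 267 283; 180 267 283; 184 267 283; 188 268 283; 192 268 283; 196 268 284; 200 268 284; 204 268 284; 208 269 284; 212 269 284; 216 269 284; 220 269 284; 224 270 285; 228 270 285; 232 270 285; 236 270 285; 240 270 285; 244 271 286; 248 271 286; 252 271 286; 256 271 286; 260 272 286; 264 271 287; 268 268 288; 272 271 288; 276 272 288; 280 272 288; 284 272 288; 288 272 288; 290 273 288; 291 273 287; 292 274 286; 293 275 285; 294 277 282; 
axis y= [ 0.04116516 -0.21725377] yaw 2.3572590757173817 res 0.0004598478728376568
tail x [np.float64(0.3839146014643968), np.float64(0.3906987983622413)]
```

Call:
carry_out(
  deltas=[
    {"tx": 0, "ty": 0, "tz": 0, "ax": 0, "ay": 0, "az": -0.0138},
    {"tx": -0.055, "ty": -0.0075, "tz": 0.1, "ax": 0, "ay": 0, "az": 0},
    {"tx": -0.055, "ty": -0.0075, "tz": 0.1, "ax": 0, "ay": 0, "az": 0},
    {"tx": 0, "ty": 0, "tz": 0.14, "ax": 0, "ay": 0, "az": 0},
    {"tx": 0, "ty": 0, "tz": 0.14, "ax": 0, "ay": 0, "az": 0},
    {"tx": 0, "ty": 0, "tz": 0.1, "ax": 0, "ay": 0, "az": 0},
    {"tx": 0, "ty": 0, "tz": 0.05, "ax": 0, "ay": 0, "az": 0},
    {"tx": 0, "ty": 0, "tz": 0, "ax": 0, "ay": 0, "az": 0},
    {"tx": 0, "ty": 0, "tz": 0, "ax": 0, "ay": 0, "az": 0},
    {"tx": 0, "ty": 0, "tz": 0, "ax": 0, "ay": 0, "az": 0},
  ],
  jaw=1,
)

```text
time: 4.1
position: [0.5073, -0.1955, 0.1063]
tcp_rot: [180.0, -0.1, 2.5]
wrist_force: [0.5, -0.3, 0.3]
gripper_width: 0.0857
gripper_force: 0.0
```

```bash
python3 - <<'E'
from h import *
s=arm.state();im=arm.camera('wrist');cv2.imwrite('pics/w3.png',im)
print(s['time'],s['position'],s['tcp_rot'],s['joints'])
h=cv2.cvtColor(im,cv2.COLOR_BGR2HSV)
m=((h[...,1]<70)&(h[...,2]>120)).astype(np.uint8)
n,l,st,_=cv2.connectedComponentsWithStats(m)
for t,z in dict(shaft_grip=.045,shaft_pulley=.045,shaft=.045).items():
    for d in arm.pinpoint(t,'wrist')[:2]:print(t,round(d['conf'],2),np.round(d['uv']),np.round(ray('wrist',d['uv'],z,s)[:2],4))
i=max(range(1,n),key=lambda i:st[i,4]);print(st[i]);M=l==i
for r in range(st[i,1],st[i,1]+st[i,3]):
    c=np.where(M[r])[0]
    if r%12==0:print(r,c.min(),c.max(),np.round(ray('wrist',((c.min()+c.max())/2,r),.045,s)[:2],4))
delta([.506,-.1964,.026],[180,0,2.36],s)
E
```

```text
4.1 [ 0.50730883 -0.19553427  0.10632767] [ 1.79966848e+02 -8.20097595e-02  2.45454568e+00] [ 13.15130762  32.37629417   2.79007802 121.74014566  -3.41091989
  25.86587815 -68.969677  ]
shaft_grip 0.96 [451.  38.] [ 0.6369 -0.2974]
shaft_grip 0.62 [280. 227.] [ 0.5069 -0.1968]
shaft_pulley 0.79 [280. 133.] [ 0.5754 -0.1938]
shaft_pulley 0.77 [484. 100.] [ 0.6024 -0.3266]
shaft 0.86 [71. 75.] [ 0.6059 -0.0587]
shaft 0.69 [449.  22.] [ 0.6455 -0.2941]
[ 242  107   77  253 8136]
108 266 294 [ 0.5914 -0.1932]
120 244 316 [ 0.5839 -0.1936]
132 244 315 [ 0.5761 -0.1936]
144 244 315 [ 0.5681 -0.1939]
156 266 293 [ 0.5599 -0.1943]
168 266 293 [ 0.5516 -0.1947]
180 267 293 [ 0.543  -0.1954]
192 267 292 [ 0.5342 -0.1955]
204 267 292 [ 0.5252 -0.1959]
216 268 291 [ 0.5159 -0.1963]
228 271 292 [ 0.5064 -0.1982]
240 270 291 [ 0.4966 -0.1979]
252 268 291 [ 0.4865 -0.1976]
264 268 291 [ 0.4762 -0.198 ]
276 268 291 [ 0.4656 -0.1985]
288 268 291 [ 0.4546 -0.199 ]
300 268 291 [ 0.4434 -0.1995]
312 267 291 [ 0.4318 -0.1996]
324 267 291 [ 0.4199 -0.2001]
336 268 290 [ 0.4076 -0.2007]
348 268 290 [ 0.3949 -0.2012]
shift units [-0.0073  0.0038  0.4016] turn units [ 0.0002 -0.0005  0.0005]
```

View pics/w3.png

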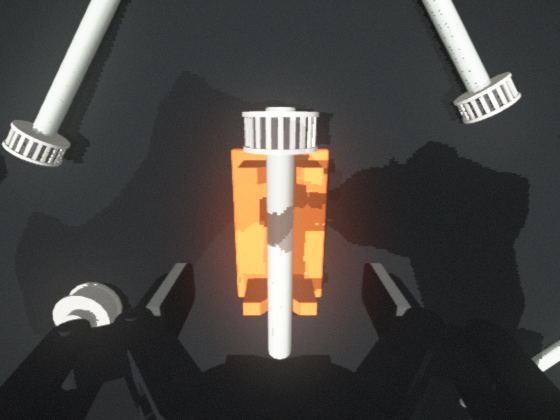

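Aligned: the shaft runs straight at column 280, midway between the fingers (pads at ~180 and ~378). The jaws are clear of the cradle walls. I descend and grip.

Call:
carry_out(
  deltas=[
    {"tx": -0.006, "ty": 0.006, "tz": 0.08, "ax": 0, "ay": 0, "az": 0},
    {"tx": 0, "ty": 0, "tz": 0.08, "ax": 0, "ay": 0, "az": 0},
    {"tx": 0, "ty": 0, "tz": 0.08, "ax": 0, "ay": 0, "az": 0},
    {"tx": 0, "ty": 0, "tz": 0.08, "ax": 0, "ay": 0, "az": 0},
    {"tx": 0, "ty": 0, "tz": 0.05, "ax": 0, "ay": 0, "az": 0},
    {"tx": 0, "ty": 0, "tz": 0.03, "ax": 0, "ay": 0, "az": 0},
    {"tx": 0, "ty": 0, "tz": 0, "ax": 0, "ay": 0, "az": 0},
    {"tx": 0, "ty": 0, "tz": 0, "ax": 0, "ay": 0, "az": 0},
  ],
  jaw=1,
)

```text
time: 4.97
position: [0.5057, -0.1963, 0.0255]
tcp_rot: [180.0, 0.0, 2.5]
wrist_force: [0.3, -0.4, 0.1]
gripper_width: 0.0852
gripper_force: 0.0
```

Call:
carry_out(
  deltas=[
    {"tx": 0, "ty": 0, "tz": 0, "ax": 0, "ay": 0, "az": 0},
    {"tx": 0, "ty": 0, "tz": 0, "ax": 0, "ay": 0, "az": 0},
    {"tx": 0, "ty": 0, "tz": 0, "ax": 0, "ay": 0, "az": 0},
    {"tx": 0, "ty": 0, "tz": 0, "ax": 0, "ay": 0, "az": 0},
    {"tx": 0, "ty": 0, "tz": 0, "ax": 0, "ay": 0, "az": 0},
    {"tx": 0, "ty": 0, "tz": 0, "ax": 0, "ay": 0, "az": 0},
    {"tx": 0, "ty": 0, "tz": 0, "ax": 0, "ay": 0, "az": 0},
    {"tx": 0, "ty": 0, "tz": 0, "ax": 0, "ay": 0, "az": 0},
    {"tx": 0, "ty": 0, "tz": 0, "ax": 0, "ay": 0, "az": 0},
    {"tx": 0, "ty": 0, "tz": 0, "ax": 0, "ay": 0, "az": 0},
  ],
  jaw=-1,
)

```text
time: 5.8
position: [0.5058, -0.1969, 0.0256]
tcp_rot: [180.0, -0.0, 2.4]
wrist_force: [-0.5, -3.3, 6.4]
gripper_width: 0.0182
gripper_force: 58.6
```

Gripped at width 0.018 m with 59 N. I lift, then travel sideways to a spot with a view of the stand.

Call:
carry_out(
  deltas=[
    {"tx": 0, "ty": 0, "tz": -0.03, "ax": 0, "ay": 0, "az": 0},
    {"tx": 0, "ty": 0, "tz": -0.06, "ax": 0, "ay": 0, "az": 0},
    {"tx": 0, "ty": 0, "tz": -0.12, "ax": 0, "ay": 0, "az": 0},
    {"tx": 0, "ty": 0, "tz": -0.15, "ax": 0, "ay": 0, "az": 0},
    {"tx": 0, "ty": 0, "tz": -0.15, "ax": 0, "ay": 0, "az": 0},
    {"tx": 0, "ty": 0, "tz": -0.15, "ax": 0, "ay": 0, "az": 0},
    {"tx": 0, "ty": 0, "tz": -0.15, "ax": 0, "ay": 0, "az": 0},
    {"tx": 0, "ty": 0, "tz": -0.12, "ax": 0, "ay": 0, "az": 0},
    {"tx": 0, "ty": 0, "tz": -0.07, "ax": 0, "ay": 0, "az": 0},
    {"tx": 0, "ty": 0, "tz": 0, "ax": 0, "ay": 0, "az": 0},
  ],
)

```text
time: 6.63
position: [0.5061, -0.1961, 0.2279]
tcp_rot: [180.0, -0.2, 2.5]
wrist_force: [-0.6, -0.2, -7.0]
gripper_width: 0.0183
gripper_force: 59.4
```

Call:
carry_out(
  deltas=[
    {"tx": 0, "ty": -0.06, "tz": 0, "ax": 0, "ay": 0, "az": 0},
    {"tx": 0, "ty": -0.12, "tz": 0, "ax": 0, "ay": 0, "az": 0},
    {"tx": 0, "ty": -0.16, "tz": 0, "ax": 0, "ay": 0, "az": 0},
    {"tx": 0, "ty": -0.18, "tz": 0, "ax": 0, "ay": 0, "az": 0},
    {"tx": 0, "ty": -0.18, "tz": 0, "ax": 0, "ay": 0, "az": 0},
    {"tx": 0, "ty": -0.18, "tz": 0, "ax": 0, "ay": 0, "az": 0},
    {"tx": 0, "ty": -0.18, "tz": 0, "ax": 0, "ay": 0, "az": 0},
    {"tx": 0, "ty": -0.16, "tz": 0, "ax": 0, "ay": 0, "az": 0},
    {"tx": 0, "ty": -0.12, "tz": 0, "ax": 0, "ay": 0, "az": 0},
    {"tx": 0, "ty": -0.06, "tz": 0, "ax": 0, "ay": 0, "az": 0},
  ],
)

```text
time: 7.47
position: [0.4914, 0.0878, 0.2234]
tcp_rot: [-180.0, 0.2, 2.8]
wrist_force: [-0.1, 0.1, -6.3]
gripper_width: 0.0183
gripper_force: 59.4
```

Call:
carry_out(
  deltas=[
    {"tx": 0, "ty": 0, "tz": 0, "ax": 0, "ay": 0, "az": 0},
    {"tx": 0, "ty": 0, "tz": 0, "ax": 0, "ay": 0, "az": 0},
    {"tx": 0, "ty": 0, "tz": 0, "ax": 0, "ay": 0, "az": 0},
  ],
)

```text
time: 7.72
position: [0.4926, 0.0824, 0.2243]
tcp_rot: [179.9, 0.1, 2.4]
wrist_force: [-0.4, -0.3, -7.1]
gripper_width: 0.0182
gripper_force: 59.4
```

```bash
python3 - <<'E'
from h import *
s=arm.state();im=arm.camera('wrist');cv2.imwrite('pics/w4.png',im)
import json;json.dump({k:np.array(s[k]).tolist() for k in('position','tcp_rot')},open('w4.json','w'))
print(s['time'],s['position'],s['tcp_rot'],s['gripper_width'],s['wrist_force'],s['torque'],np.abs(s['qvel']).max())
for t,z in dict(stand=0,vee_mid=.075,gauge_dial=.125,gauge_tip=.089).items():
    for d in arm.pinpoint(t,'wrist')[:2]:print(t,round(d['conf'],2),np.round(d['uv']),np.round(ray('wrist',d['uv'],z,s)[:2],4))
E
```

```text
7.7167 [0.49264273 0.0823763  0.22434612] [1.79938510e+02 1.20653039e-01 2.44233585e+00] 0.018183842498638518 [-0.36105373 -0.34842211 -7.07499596] [-0.0062086   0.00646073 -0.0099644 ] 0.9222176951008615
stand 0.57 [151. 218.] [0.4349 0.2494]
vee_mid 0.75 [131. 240.] [0.4359 0.2408]
vee_mid 0.74 [154. 216.] [0.4654 0.2126]
gauge_tip 0.73 [279. 308.] [0.3652 0.076 ]
```

View pics/w4.png

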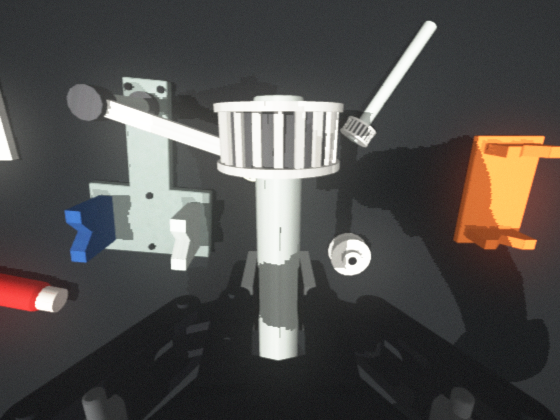

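The wrist view shows the shaft held level and centred. The blue block is at (90,228), the bare block at (180,243), the plate holes at (149,196) and (151,246), and the gauge arm runs from (87,102) to the right. I fit the stand pose by projecting the block model onto the blue and bare masks.

```bash
cat > fit.py <<'E'
from h import *
import json,sys
from scipy.optimize import minimize
def block(y0):  # outline of the V-block as polygons (prism), stand frame
    prof=[(-30,15),(30,15),(30,77),(16,77),(0,61),(-16,77),(-30,77)]
    a=[np.array([x,y0-8,z])/1e3 for x,z in prof];b=[np.array([x,y0+8,z])/1e3 for x,z in prof]
    F=[a,b]+[[a[i],a[(i+1)%7],b[(i+1)%7],b[i]] for i in range(7)]
    return F
def W(p,q):
    c,s=np.cos(p[2]),np.sin(p[2]);return np.array([p[0]+c*q[0]-s*q[1],p[1]+s*q[0]+c*q[1],q[2]])
def polys(c,p,y0,s): return [np.array([proj(c,W(p,q),s) for q in f]) for f in block(y0)]
S=4
def render(c,p,y0,s,box):
    x,y,w,h=box;m=np.zeros((h*S,w*S),np.uint8)
    for f in polys(c,p,y0,s): cv2.fillPoly(m,[np.round(((f-[x,y]+.5)*S-.5)*16).astype(np.int32)],255,shift=4)
    return cv2.resize(m,(w,h),interpolation=cv2.INTER_AREA).astype(float)/255
def masks(im,bright):
    h=cv2.cvtColor(im,cv2.COLOR_BGR2HSV);H,Sa,V=h[...,0],h[...,1],h[...,2]
    return ((H>100)&(H<130)&(Sa>110)&(V>30)),((Sa<40)&(V>bright))
if __name__=='__main__':
    s=json.load(open('w4.json'))
    views=[('wrist',cv2.imread('pics/w4.png'),s,(55,185,80,90),(155,205,50,75),175),
           ('top',cv2.imread('pics/top0.png'),None,(152,244,30,42),None,190),
           ('scene',cv2.imread('pics/scene0.png'),None,(380,216,34,40),None,190)]
    G=lambda a:cv2.GaussianBlur(a.astype(float),(0,0),1.0)
    items=[]
    for c,im,st,bb,rb,br in views:
        mb,mr=masks(im,br)
        for y0,m,b in((.055,mb,bb),(-.055,mr,rb)):
            if b:
                x,y,w,h=b;items.append((c,st,y0*1e3,b,G(m[y:y+h,x:x+w])))
    def cost(p,its):
        q=[p[0]/1e3,p[1]/1e3,np.radians(p[2])]
        return sum(((G(render(c,q,y0,st,b))-m)**2).sum()/m.sum() for c,st,y0,b,m in its)
    for name,its in(('all',items),('wrist',items[:2]),('wblue',items[:1]),('wbare',items[1:2]),('top',items[2:3]),('scene',items[3:4])):
        r=minimize(cost,[438,243,-3],args=(its,),method='Nelder-Mead',options=dict(initial_simplex=[[438,243,-3],[446,243,-3],[438,251,-3],[438,243,3]],xatol=.05,fatol=1e-4))
        print(name,np.round(r.x,2),round(r.fun,3))
        if name=='wrist':best=r.x
    for u in((149,196),(151,246)):print('hole',ray('wrist',u,.015,s)[:2])
    q=[best[0]/1e3,best[1]/1e3,np.radians(best[2])]
    o=cv2.resize(views[0][1][60:290,40:240],None,fx=2.6,fy=2.6,interpolation=cv2.INTER_CUBIC)
    for y0 in(55,-55):
        for f in polys('wrist',q,y0,s):cv2.polylines(o,[np.round((f-[40,60]+.5)*2.6*16).astype(np.int32)],True,(0,255,255),1,cv2.LINE_AA,shift=4)
    cv2.imwrite('pics/fit.png',o)
E
python3 fit.py
```

```text
Traceback (most recent call last):
  File "fit.py", line 36, in <module>
    r=minimize(cost,[438,243,-3],args=(its,),method='Nelder-Mead',options=dict(initial_simplex=[[438,243,-3],[446,243,-3],[438,251,-3],[438,243,3]],xatol=.05,fatol=1e-4))
  File "fit.py", line 34, in cost
    return sum(((G(render(c,q,y0,st,b))-m)**2).sum()/m.sum() for c,st,y0,b,m in its)
  File "fit.py", line 34, in <genexpr>
    return sum(((G(render(c,q,y0,st,b))-m)**2).sum()/m.sum() for c,st,y0,b,m in its)
                   ~~~~~~^^^^^^^^^^^^^
  File "fit.py", line 15, in render
    for f in polys(c,p,y0,s): cv2.fillPoly(m,[np.round(((f-[x,y]+.5)*S-.5)*16).astype(np.int32)],255,shift=4)
             ~~~~~^^^^^^^^^^
  File "fit.py", line 11, in polys
    def polys(c,p,y0,s): return [np.array([proj(c,W(p,q),s) for q in f]) for f in block(y0)]
                                           ~~~~^^^^^^^^^^^^
  File "h.py", line 15, in proj
    K,V=cam(c,s);p=V[:3,:3]@P+V[:3,3];p=K@(p*[1,-1,-1]);return p[:2]/p[2]
        ~~~^^^^^
  File "h.py", line 5, in cam
    k=arm.get_calibration(c);K=np.array(k['K'])
ValueError: time passes only in moves, steps and waits
```

```bash
sed -i 's/^def cam(c,s=None):/from functools import lru_cache\ncal=lru_cache(None)(arm.get_calibration)\ndef cam(c,s=None):/; s/k=arm.get_calibration(c);K/k=cal(c);K/' h.py; timeout 200 python3 fit.py; python3 -c "
from h import *
print(arm.state()['time'])"
```

```text
all [437.48 245.74  -0.58] 0.91
wrist [437.23 255.7    5.14] 0.703
wblue [435.56 245.12  -2.07] 0.02
wbare [406.93 258.14  28.37] 0.23
top [435.53 245.88  -3.4 ] 0.007
scene [434.78 243.68  -1.84] 0.004
hole [0.46932209 0.24284683]
hole [0.40054694 0.24661448]
7.9667
```

View pics/fit.png

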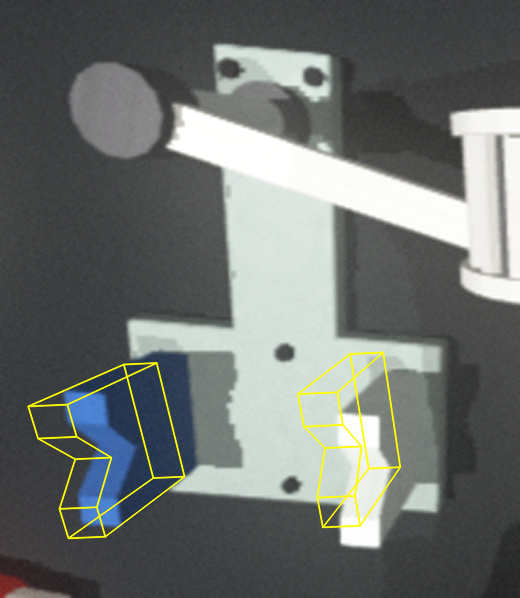

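The bare mask failed because it blends with the plate. The blue-only fits and the holes agree at about (435,245) mm with yaw near -3°. I check with the bare block's top-face corners from the crop.

```bash
python3 - <<'E'
from h import *
import json
s=json.load(open('w4.json'))
U=lambda x,y:ray('wrist',(40+x/2.6-.5,60+y/2.6-.5),.077,s)[:2]
a=(U(66,393)+U(105,395))/2;b=(U(340,413)+U(380,417))/2
print('x=+30 edge blue',a,'bare',b,'sep',np.linalg.norm(a-b),'yaw',np.degrees(np.arctan2(-(a-b)[0],(a-b)[1])))
yw=np.radians(-2.9);m=(a+b)/2-.03*np.array([np.cos(yw),np.sin(yw)]);print('mid',m)
# grip in stand frame at y=+15 mm
P=np.array([.4353,.2448])+.015*np.array([-np.sin(yw),np.cos(yw)]);print('grip',P)
st=arm.state();print(st['position'],st['tcp_rot'],st['joints'])
E
```

```text
x=+30 edge blue [0.46755892 0.29689235] bare [0.46320108 0.18693374] sep 0.11004492435929682 yaw -2.26954026554902
mid [0.43541842 0.24343083]
grip [0.43605889 0.25978079]
[0.4934136  0.08254364 0.22517312] [1.79986973e+02 1.28305676e-02 2.39826428e+00] [ -17.63228568   19.51023646    2.1359281   121.13239056   -1.10853234
   39.39063604 -102.36367945]
```

Call:
carry_out(
  deltas=[
    {"tx": 0, "ty": 0, "tz": 0, "ax": 0, "ay": 0, "az": -0.0363},
    {"tx": 0, "ty": 0, "tz": 0, "ax": 0, "ay": 0, "az": -0.0363},
    {"tx": 0, "ty": 0, "tz": 0, "ax": 0, "ay": 0, "az": -0.0363},
    {"tx": 0, "ty": 0, "tz": 0, "ax": 0, "ay": 0, "az": -0.0363},
    {"tx": 0, "ty": 0, "tz": 0, "ax": 0, "ay": 0, "az": -0.0363},
    {"tx": 0, "ty": 0, "tz": 0, "ax": 0, "ay": 0, "az": -0.0363},
    {"tx": 0, "ty": 0, "tz": 0, "ax": 0, "ay": 0, "az": -0.0363},
    {"tx": 0, "ty": 0, "tz": 0, "ax": 0, "ay": 0, "az": -0.0363},
    {"tx": 0, "ty": 0, "tz": 0, "ax": 0, "ay": 0, "az": -0.0363},
    {"tx": 0, "ty": 0, "tz": 0, "ax": 0, "ay": 0, "az": -0.0363},
  ],
)

```text
time: 8.8
position: [0.4935, 0.0828, 0.2253]
tcp_rot: [180.0, 0.0, 68.1]
wrist_force: [-1.0, 0.1, -6.5]
gripper_width: 0.0179
gripper_force: 59.4
```

Call:
carry_out(
  deltas=[
    {"tx": 0, "ty": 0, "tz": 0, "ax": 0, "ay": 0, "az": -0.0363},
    {"tx": 0, "ty": 0, "tz": 0, "ax": 0, "ay": 0, "az": -0.0363},
    {"tx": 0, "ty": 0, "tz": 0, "ax": 0, "ay": 0, "az": -0.0363},
    {"tx": 0.1, "ty": -0.04, "tz": 0, "ax": 0, "ay": 0, "az": 0},
    {"tx": 0.16, "ty": -0.06, "tz": 0, "ax": 0, "ay": 0, "az": 0},
    {"tx": 0.16, "ty": -0.06, "tz": 0, "ax": 0, "ay": 0, "az": 0},
    {"tx": 0.16, "ty": -0.06, "tz": 0, "ax": 0, "ay": 0, "az": 0},
    {"tx": 0.16, "ty": -0.06, "tz": 0, "ax": 0, "ay": 0, "az": 0},
    {"tx": 0.09, "ty": -0.03, "tz": 0, "ax": 0, "ay": 0, "az": 0},
    {"tx": 0.04, "ty": -0.02, "tz": 0, "ax": 0, "ay": 0, "az": 0},
  ],
)

```text
time: 9.63
position: [0.4346, 0.2635, 0.2255]
tcp_rot: [180.0, -0.1, 87.6]
wrist_force: [0.6, -0.1, -6.3]
gripper_width: 0.0178
gripper_force: 59.4
```

Call:
carry_out(
  deltas=[
    {"tx": 0, "ty": 0, "tz": 0, "ax": 0, "ay": 0, "az": 0},
    {"tx": 0, "ty": 0, "tz": 0, "ax": 0, "ay": 0, "az": 0},
    {"tx": 0, "ty": 0, "tz": 0, "ax": 0, "ay": 0, "az": 0},
    {"tx": 0, "ty": 0, "tz": 0, "ax": 0, "ay": 0, "az": 0},
    {"tx": 0, "ty": 0, "tz": 0, "ax": 0, "ay": 0, "az": 0},
  ],
)

```text
time: 10.05
position: [0.4358, 0.2589, 0.2252]
tcp_rot: [180.0, 0.0, 87.3]
wrist_force: [-1.4, 0.2, -6.1]
gripper_width: 0.0185
gripper_force: 59.5
```

```bash
python3 - <<'E'
from h import *
s=arm.state();print(s['time'],s['position'],s['tcp_rot'],s['wrist_force'],s['joints'])
delta([.4361,.2595,.10],[180,0,87.3],s)
E
```

```text
10.05 [0.43583522 0.25889897 0.22523423] [1.79997559e+02 3.18331721e-02 8.73027365e+01] [-1.39950273  0.21532121 -6.14045681] [-20.71428693  21.21974348 -21.73934447 119.2593954   11.70414823
  41.52559436 -52.6209716 ]
shift units [0.0034 0.0012 0.6262] turn units [0.     0.0002 0.    ]
```

Call:
carry_out(
  deltas=[
    {"tx": 0.003, "ty": 0.001, "tz": 0.06, "ax": 0, "ay": 0, "az": 0},
    {"tx": 0, "ty": 0, "tz": 0.12, "ax": 0, "ay": 0, "az": 0},
    {"tx": 0, "ty": 0, "tz": 0.14, "ax": 0, "ay": 0, "az": 0},
    {"tx": 0, "ty": 0, "tz": 0.14, "ax": 0, "ay": 0, "az": 0},
    {"tx": 0, "ty": 0, "tz": 0.12, "ax": 0, "ay": 0, "az": 0},
    {"tx": 0, "ty": 0, "tz": 0.08, "ax": 0, "ay": 0, "az": 0},
    {"tx": 0, "ty": 0, "tz": 0.04, "ax": 0, "ay": 0, "az": 0},
    {"tx": 0, "ty": 0, "tz": 0, "ax": 0, "ay": 0, "az": 0},
    {"tx": 0, "ty": 0, "tz": 0, "ax": 0, "ay": 0, "az": 0},
    {"tx": 0, "ty": 0, "tz": 0, "ax": 0, "ay": 0, "az": 0},
  ],
)

```text
time: 10.88
position: [0.4362, 0.2611, 0.0862]
tcp_rot: [179.9, -0.1, 87.4]
wrist_force: [0.3, -1.4, -7.3]
gripper_width: 0.0183
gripper_force: 59.4
```

```bash
python3 - <<'E'
from h import *
s=arm.state();print(s['time'],s['position'],s['tcp_rot'],s['wrist_force'])
w=arm.camera('wrist');c=arm.camera('scene');cv2.imwrite('pics/w5.png',w);cv2.imwrite('pics/s5.png',c)
a=w[:,120:440];b=cv2.resize(c[170:290,300:460],None,fx=2.9,fy=3.5,interpolation=cv2.INTER_CUBIC)
b=cv2.resize(c[180:285,310:430],None,fx=4,fy=4,interpolation=cv2.INTER_CUBIC)
cv2.imwrite('pics/c5.png',np.hstack([a,b[:420,:480]]))
delta([.4361,.2595,.0555],[180,0,87.3],s)
E
```

```text
10.8833 [0.43623625 0.26113812 0.08624652] [ 1.79923850e+02 -5.57898613e-02  8.74077726e+01] [ 0.32567925 -1.44591644 -7.28666872]
shift units [-0.0084 -0.0005  0.1537] turn units [ 0.0004 -0.0003  0.0006]
```

View pics/c5.png

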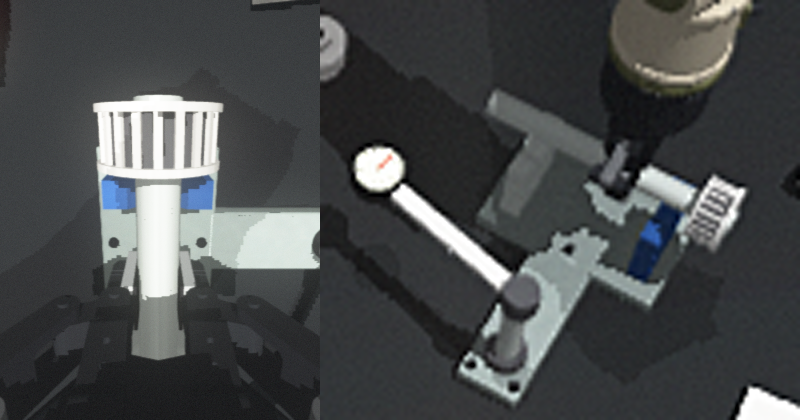

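The left half shows the shaft centred between the blue block's wings (shaft at 158, wings at 103–213). The right half shows the pulley outside the blue block at (715,213) and the dial at (380,168). I lower gently.

Call:
carry_out(
  deltas=[
    {"tx": 0, "ty": 0, "tz": 0.03, "ax": 0, "ay": 0, "az": 0},
    {"tx": 0, "ty": 0, "tz": 0.03, "ax": 0, "ay": 0, "az": 0},
    {"tx": 0, "ty": 0, "tz": 0.03, "ax": 0, "ay": 0, "az": 0},
    {"tx": 0, "ty": 0, "tz": 0.02, "ax": 0, "ay": 0, "az": 0},
    {"tx": 0, "ty": 0, "tz": 0.01, "ax": 0, "ay": 0, "az": 0},
    {"tx": 0, "ty": 0, "tz": 0, "ax": 0, "ay": 0, "az": 0},
    {"tx": 0, "ty": 0, "tz": 0, "ax": 0, "ay": 0, "az": 0},
    {"tx": 0, "ty": 0, "tz": 0, "ax": 0, "ay": 0, "az": 0},
  ],
)

```text
time: 11.65
position: [0.4355, 0.261, 0.0613]
tcp_rot: [-180.0, -0.0, 87.4]
wrist_force: [-0.2, 0.5, -6.9]
gripper_width: 0.0182
gripper_force: 59.5
```

Call:
carry_out(
  deltas=[
    {"tx": 0, "ty": 0, "tz": 0.007, "ax": 0, "ay": 0, "az": 0},
    {"tx": 0, "ty": 0, "tz": 0.007, "ax": 0, "ay": 0, "az": 0},
    {"tx": 0, "ty": 0, "tz": 0, "ax": 0, "ay": 0, "az": 0},
    {"tx": 0, "ty": 0, "tz": 0, "ax": 0, "ay": 0, "az": 0},
  ],
)

```text
time: 11.98
position: [0.4355, 0.2608, 0.0584]
tcp_rot: [-180.0, 0.0, 87.4]
wrist_force: [-0.2, -0.1, -6.8]
gripper_width: 0.0181
gripper_force: 59.5
```

Call:
carry_out(
  deltas=[
    {"tx": -0.003, "ty": 0, "tz": 0.004, "ax": 0, "ay": 0, "az": 0},
    {"tx": -0.003, "ty": 0, "tz": 0.004, "ax": 0, "ay": 0, "az": 0},
    {"tx": 0, "ty": 0, "tz": 0.002, "ax": 0, "ay": 0, "az": 0},
    {"tx": 0, "ty": 0, "tz": 0, "ax": 0, "ay": 0, "az": 0},
    {"tx": 0, "ty": 0, "tz": 0, "ax": 0, "ay": 0, "az": 0},
  ],
)

```text
time: 12.4
position: [0.4354, 0.2597, 0.0564]
tcp_rot: [-180.0, 0.0, 87.4]
wrist_force: [0.2, -0.4, -6.7]
gripper_width: 0.0181
gripper_force: 59.5
```

Call:
carry_out(
  deltas=[
    {"tx": 0, "ty": 0, "tz": 0.003, "ax": 0, "ay": 0, "az": 0},
    {"tx": 0, "ty": 0, "tz": 0, "ax": 0, "ay": 0, "az": 0},
    {"tx": 0, "ty": 0, "tz": 0, "ax": 0, "ay": 0, "az": 0},
  ],
)

```text
time: 12.65
position: [0.4356, 0.2597, 0.056]
tcp_rot: [180.0, -0.0, 87.4]
wrist_force: [0.1, 0.3, -5.2]
gripper_width: 0.018
gripper_force: 59.9
```

Contact is beginning (-6.8 to -5.2 N). I continue in small steps.

Call:
carry_out(
  deltas=[
    {"tx": 0, "ty": 0, "tz": 0.003, "ax": 0, "ay": 0, "az": 0},
    {"tx": 0, "ty": 0, "tz": 0, "ax": 0, "ay": 0, "az": 0},
    {"tx": 0, "ty": 0, "tz": 0, "ax": 0, "ay": 0, "az": 0},
  ],
)

```text
time: 12.9
position: [0.4357, 0.2598, 0.0557]
tcp_rot: [180.0, -0.0, 87.4]
wrist_force: [-0.4, -1.6, 5.2]
gripper_width: 0.018
gripper_force: 60.8
```

The shaft is seated: vertical load reversed, almost no side force. I release.

Call:
carry_out(
  deltas=[
    {"tx": 0, "ty": 0, "tz": 0, "ax": 0, "ay": 0, "az": 0},
    {"tx": 0, "ty": 0, "tz": 0, "ax": 0, "ay": 0, "az": 0},
    {"tx": 0, "ty": 0, "tz": 0, "ax": 0, "ay": 0, "az": 0},
    {"tx": 0, "ty": 0, "tz": 0, "ax": 0, "ay": 0, "az": 0},
    {"tx": 0, "ty": 0, "tz": 0, "ax": 0, "ay": 0, "az": 0},
    {"tx": 0, "ty": 0, "tz": 0, "ax": 0, "ay": 0, "az": 0},
    {"tx": 0, "ty": 0, "tz": 0, "ax": 0, "ay": 0, "az": 0},
  ],
  jaw=0.6,
)

```text
time: 13.48
position: [0.4355, 0.2597, 0.0552]
tcp_rot: [-180.0, 0.0, 87.4]
wrist_force: [-0.4, 0.7, 0.7]
gripper_width: 0.0684
gripper_force: 0.0
```

Call:
carry_out(
  deltas=[
    {"tx": 0, "ty": 0, "tz": -0.05, "ax": 0, "ay": 0, "az": 0},
    {"tx": 0, "ty": 0, "tz": -0.1, "ax": 0, "ay": 0, "az": 0},
    {"tx": 0, "ty": 0, "tz": -0.14, "ax": 0, "ay": 0, "az": 0},
    {"tx": 0, "ty": 0, "tz": -0.14, "ax": 0, "ay": 0, "az": 0},
    {"tx": 0, "ty": 0, "tz": -0.14, "ax": 0, "ay": 0, "az": 0},
    {"tx": 0, "ty": 0, "tz": -0.14, "ax": 0, "ay": 0, "az": 0},
    {"tx": 0, "ty": 0, "tz": -0.1, "ax": 0, "ay": 0, "az": 0},
    {"tx": 0, "ty": 0, "tz": 0, "ax": 0, "ay": 0, "az": 0},
    {"tx": 0, "ty": 0, "tz": 0, "ax": 0, "ay": 0, "az": 0},
    {"tx": 0, "ty": 0, "tz": 0, "ax": 0, "ay": 0, "az": 0},
  ],
)

```text
time: 14.32
position: [0.4352, 0.2592, 0.2172]
tcp_rot: [-180.0, 0.0, 87.4]
wrist_force: [0.1, 0.7, -0.1]
gripper_width: 0.0684
gripper_force: 0.0
```

```bash
python3 - <<'E'
from h import *
s=arm.state();print(s['time'],s['position'],s['tcp_rot'],s['joints'])
w=arm.camera('wrist');cv2.imwrite('pics/w6.png',w)
for t,z in dict(shaft=.075,shaft_pulley=.075,gauge_dial=.125,gauge_tip=.089).items():
  for d in arm.pinpoint(t,'wrist')[:2]:print('w',t,round(d['conf'],2),np.round(d['uv']),np.round(ray('wrist',d['uv'],z,s)[:2],4))
c=arm.camera('top')
for t,z in dict(shaft=.075,shaft_pulley=.075,gauge_dial=.125).items():
  for d in arm.pinpoint(t,'top')[:3]:print('t',t,round(d['conf'],2),np.round(d['uv']),np.round(ray('top',d['uv'],z,s)[:2],4))
c0=cv2.imread('pics/scene0.png');
# dial centre from white face in top0/scene0
for n,z,roi in(('top',.125,(222,212,26,26)),('scene',.125,(310,210,22,22))):
    im=cv2.imread(f'pics/{n}0.png');x,y,ww,h=roi;g=im[y:y+h,x:x+ww].min(2)>170
    n1,l,st,ce=cv2.connectedComponentsWithStats(g.astype(np.uint8));i=1+np.argmax(st[1:,4]);print(n,st[i],ce[i]+[x,y],ray(n,ce[i]+[x,y],z)[:2])
yw=np.radians(-2.7);print('post',np.array([.4354,.2445])+.14*np.array([np.cos(yw),np.sin(yw)]))
cv2.imwrite('pics/c6.png',cv2.resize(w[60:420,60:560],None,fx=1.5,fy=1.5))
E
```

```text
14.3167 [0.4351515  0.25921145 0.21719499] [-1.79993499e+02  2.21876314e-02  8.74190543e+01] [-20.44276954  21.89749993 -22.29592441 119.7780425   12.59380089
  40.53010254 -53.49391788]
w shaft 0.96 [279. 210.] [0.4362 0.2452]
w shaft 0.68 [401. 371.] [0.5799 0.0265]
w shaft_pulley 0.66 [281. 126.] [0.4421 0.3292]
t shaft 0.71 [184. 263.] [0.4389 0.2442]
t shaft 0.59 [288. 200.] [ 0.6053 -0.0378]
t shaft 0.58 [381. 186.] [ 0.6378 -0.2919]
t shaft_pulley 0.78 [279. 220.] [ 0.5487 -0.0117]
t shaft_pulley 0.58 [156. 264.] [0.4373 0.3207]
t shaft_pulley 0.52 [395. 198.] [ 0.6036 -0.329 ]
t gauge_dial 0.7 [237. 222.] [0.5415 0.0957]
top [  0   6  20  13 172] [232.24418605 223.40697674] [0.53755462 0.10881769]
scene [ 9  7 12 10 96] [324.16666667 221.625     ] [0.5358988  0.10307862]
post [0.57524458 0.2379051 ]
```

View pics/c6.png

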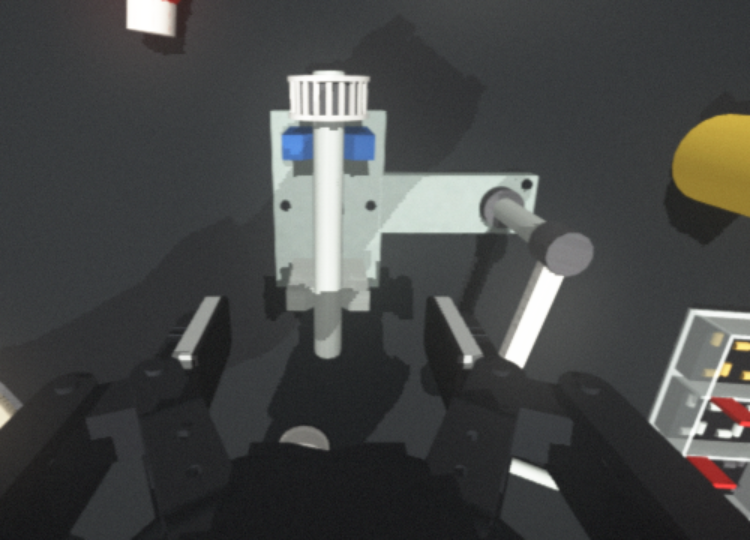

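The shaft rests in both Vs with the pulley at (328,98) clear outside the blue block at (328,145), and the gauge arm is still swung out at (535,310). All 10 views are now used. Next I close the jaws, turn the tool and go behind the arm, to push it along its arc with the finger sides.

Call:
carry_out(
  deltas=[
    {"tx": 0, "ty": 0, "tz": 0, "ax": 0, "ay": 0, "az": 0.0392},
    {"tx": 0, "ty": 0, "tz": 0, "ax": 0, "ay": 0, "az": -0.0392},
  ],
  jaw=-1,
)

```text
time: 14.93
position: [0.4353, 0.2598, 0.2171]
tcp_rot: [-180.0, 0.0, 86.5]
wrist_force: [-0.0, 0.2, 0.7]
gripper_width: 0.0456
gripper_force: 0.0
```

Call:
carry_out(
  deltas=[
    {"tx": 0, "ty": 0, "tz": 0, "ax": 0, "ay": 0, "az": -0.0392},
    {"tx": 0, "ty": 0, "tz": 0, "ax": 0, "ay": 0, "az": -0.0392},
    {"tx": 0, "ty": 0, "tz": 0, "ax": 0, "ay": 0, "az": -0.0392},
    {"tx": 0, "ty": 0, "tz": 0, "ax": 0, "ay": 0, "az": -0.0392},
    {"tx": 0, "ty": 0, "tz": 0, "ax": 0, "ay": 0, "az": -0.0392},
    {"tx": 0, "ty": 0, "tz": 0, "ax": 0, "ay": 0, "az": -0.0392},
    {"tx": 0, "ty": 0, "tz": 0, "ax": 0, "ay": 0, "az": -0.0392},
    {"tx": 0, "ty": 0, "tz": 0, "ax": 0, "ay": 0, "az": -0.0392},
    {"tx": 0, "ty": 0, "tz": 0, "ax": 0, "ay": 0, "az": -0.0392},
    {"tx": 0, "ty": 0, "tz": 0, "ax": 0, "ay": 0, "az": -0.0392},
  ],
)

```text
time: 15.77
position: [0.4355, 0.2597, 0.2172]
tcp_rot: [-180.0, -0.0, 158.3]
wrist_force: [-0.0, -0.1, -0.5]
gripper_width: -0.0002
gripper_force: 0.0
```

Call:
carry_out(
  deltas=[
    {"tx": 0, "ty": 0, "tz": 0, "ax": 0, "ay": 0, "az": -0.0392},
    {"tx": -0.07, "ty": -0.03, "tz": 0, "ax": 0, "ay": 0, "az": 0},
    {"tx": -0.13, "ty": -0.06, "tz": 0, "ax": 0, "ay": 0, "az": 0},
    {"tx": -0.15, "ty": -0.07, "tz": 0, "ax": 0, "ay": 0, "az": 0},
    {"tx": -0.15, "ty": -0.07, "tz": 0, "ax": 0, "ay": 0, "az": 0},
    {"tx": -0.15, "ty": -0.07, "tz": 0, "ax": 0, "ay": 0, "az": 0},
    {"tx": -0.15, "ty": -0.07, "tz": 0, "ax": 0, "ay": 0, "az": 0},
    {"tx": -0.09, "ty": -0.05, "tz": 0, "ax": 0, "ay": 0, "az": 0},
    {"tx": -0.04, "ty": -0.02, "tz": 0, "ax": 0, "ay": 0, "az": 0},
    {"tx": 0, "ty": 0, "tz": 0, "ax": 0, "ay": 0, "az": 0},
  ],
)

```text
time: 16.6
position: [0.5936, 0.1248, 0.2166]
tcp_rot: [-180.0, -0.0, 164.8]
wrist_force: [-0.1, 0.4, 0.7]
gripper_width: -0.0001
gripper_force: 0.0
```

Call:
carry_out(
  deltas=[
    {"tx": 0, "ty": 0, "tz": 0, "ax": 0, "ay": 0, "az": 0},
    {"tx": 0, "ty": 0, "tz": 0, "ax": 0, "ay": 0, "az": 0},
    {"tx": 0, "ty": 0, "tz": 0, "ax": 0, "ay": 0, "az": 0},
  ],
)

```text
time: 16.85
position: [0.5913, 0.1283, 0.2176]
tcp_rot: [180.0, -0.0, 165.2]
wrist_force: [-1.0, -0.6, -0.5]
gripper_width: 0.0003
gripper_force: 0.0
```

```bash
python3 - <<'E'
from h import *
s=arm.state();print(s['time'],s['position'],s['tcp_rot'],s['joints'],s['gripper_width'])
w=arm.camera('wrist')
for t,z in dict(gauge_dial=.115,gauge_tip=.089,gauge=.113,shaft_pulley=.075).items():
  for d in arm.pinpoint(t,'wrist')[:2]:print('w',t,round(d['conf'],2),np.round(d['uv']),np.round(ray('wrist',d['uv'],z,s)[:2],4))
h=cv2.cvtColor(w,cv2.COLOR_BGR2HSV);m=((h[...,1]<40)&(h[...,2]>170)).astype(np.uint8)
n,l,st,ce=cv2.connectedComponentsWithStats(m)
for i in range(1,n):
  if st[i,4]>300:
    ys,xs=np.where(l==i);v=cv2.fitLine(np.c_[xs,ys].astype(np.float32),cv2.DIST_L2,0,.01,.01).ravel()
    print(st[i],ray('wrist',ce[i],.118,s)[:2])
for a in(100,):print([np.round(proj('wrist',np.array([.5752+r*np.cos(np.radians(256.3)),.2379+r*np.sin(np.radians(256.3)),.118]),s)) for r in(0.02,.1,.14)])
delta([.5952,.13,.103],[180,0,166.3],s)
E
```

```text
16.85 [0.59132231 0.12829571 0.21755039] [ 1.79984630e+02 -1.09787917e-02  1.65196355e+02] [ 10.13477611  32.17190281 -41.45411224 106.89454354  26.90666314
  51.10165342  30.87220841] 0.0002731388406829928
w gauge_dial 0.95 [231. 155.] [0.5356 0.1028]
w gauge_dial 0.29 [  3. 170.] [ 0.4987 -0.0883]
w gauge_tip 0.74 [238. 151.] [0.5364 0.1054]Traceback (most recent call last):
  File "<stdin>", line 5, in <module>
ValueError: it knows: cradle, frame_plate, gauge_dial, gauge_tip, grease_tube, screw_box, screwdriver, shaft, shaft_grip, shaft_pulley, spare_pulley, spray_bottle, stand, vee_mid, wrench
```

The dial is at (0.536, 0.104), 140 mm from the post as expected, which puts the hinge at about 1.33 rad. The tool is 46 mm behind the arm at radius 100 mm. I descend and approach.

Call:
carry_out(
  deltas=[
    {"tx": 0, "ty": 0, "tz": 0.06, "ax": 0, "ay": 0, "az": 0.008},
    {"tx": 0, "ty": 0, "tz": 0.12, "ax": 0, "ay": 0, "az": 0},
    {"tx": 0, "ty": 0, "tz": 0.13, "ax": 0, "ay": 0, "az": 0},
    {"tx": 0, "ty": 0, "tz": 0.13, "ax": 0, "ay": 0, "az": 0},
    {"tx": 0, "ty": 0, "tz": 0.08, "ax": 0, "ay": 0, "az": 0},
    {"tx": 0, "ty": 0, "tz": 0.05, "ax": 0, "ay": 0, "az": 0},
    {"tx": 0, "ty": 0, "tz": 0, "ax": 0, "ay": 0, "az": 0},
    {"tx": 0.04, "ty": 0, "tz": 0, "ax": 0, "ay": 0, "az": 0},
    {"tx": 0.05, "ty": 0, "tz": 0, "ax": 0, "ay": 0, "az": 0},
    {"tx": 0.04, "ty": 0, "tz": 0, "ax": 0, "ay": 0, "az": 0},
  ],
)

```text
time: 17.83
position: [0.5666, 0.1348, 0.1044]
tcp_rot: [180.0, 0.1, 163.6]
wrist_force: [-0.4, -0.0, 0.8]
gripper_width: -0.0001
gripper_force: 0.0
```

Call:
carry_out(
  deltas=[
    {"tx": 0, "ty": 0, "tz": 0, "ax": 0, "ay": 0, "az": 0},
    {"tx": 0, "ty": 0, "tz": 0, "ax": 0, "ay": 0, "az": 0},
  ],
)

```text
time: 18.0
position: [0.5673, 0.1344, 0.1043]
tcp_rot: [180.0, 0.1, 163.7]
wrist_force: [0.8, -0.2, 0.1]
gripper_width: -0.0003
gripper_force: 0.0
```

Call:
carry_out(
  deltas=[
    {"tx": 0.018, "ty": -0.0047, "tz": 0, "ax": 0, "ay": 0, "az": 0.01},
    {"tx": 0.0316, "ty": -0.0047, "tz": 0, "ax": 0, "ay": 0, "az": 0.02},
    {"tx": 0.0316, "ty": -0.0047, "tz": 0, "ax": 0, "ay": 0, "az": 0.02},
    {"tx": 0.0316, "ty": -0.0047, "tz": 0, "ax": 0, "ay": 0, "az": 0.02},
    {"tx": 0.0316, "ty": -0.0047, "tz": 0, "ax": 0, "ay": 0, "az": 0.02},
    {"tx": 0.0316, "ty": -0.0047, "tz": 0, "ax": 0, "ay": 0, "az": 0.02},
    {"tx": 0.0316, "ty": -0.0047, "tz": 0, "ax": 0, "ay": 0, "az": 0.02},
    {"tx": 0.0316, "ty": -0.0047, "tz": 0, "ax": 0, "ay": 0, "az": 0.02},
    {"tx": 0.0316, "ty": -0.0047, "tz": 0, "ax": 0, "ay": 0, "az": 0.02},
    {"tx": 0.0316, "ty": -0.0047, "tz": 0, "ax": 0, "ay": 0, "az": 0.02},
  ],
)

```text
time: 18.83
position: [0.5123, 0.1569, 0.1037]
tcp_rot: [180.0, 0.0, 129.2]
wrist_force: [0.0, -1.5, 0.0]
gripper_width: 0.0001
gripper_force: 0.5
```

```bash
cat > g.py <<'E'
from h import *
s=arm.state();print(s['time'],s['position'],s['tcp_rot'],s['wrist_force'])
post=np.array([.5752,.2379]);r=np.array(s['position'][:2])-post;y=np.radians(s['tcp_rot'][2]);tx=np.array([np.cos(y),np.sin(y)]);ty=np.array([np.sin(y),-np.cos(y)])
print('post ahead tx,ty',-r@tx,-r@ty,'stand theta if 18mm',s['tcp_rot'][2]-87.3)
for c in('wrist','top','scene'):
  arm.camera(c)
  for d in arm.pinpoint('gauge_dial',c)[:1]:
    p=ray(c,d['uv'],.125 if c=='wrist' else .115,s)[:2];q=p-post;print(c,round(d['conf'],2),d['uv'],p,np.linalg.norm(q),'theta deg',(np.degrees(np.arctan2(q[1],q[0]))%360)-177.3)
E
python3 g.py
```

```text
18.8333 [0.51228495 0.15689925 0.1036692 ] [1.79981892e+02 4.97468828e-02 1.29186235e+02] [ 0.00388106 -1.54390043  0.00338209]
post ahead tx,ty 0.023030941510153755 0.09994499522662602 stand theta if 18mm 41.88623517370051
wrist 0.81 [197.5, 246.6] [0.47057447 0.15069653] 0.13620186063073716 theta deg 42.51058952109881
top 0.68 [117.8, 308.0] [0.32656199 0.40378162] 0.29889391023424106 theta deg -31.00967777600286
scene 0.34 [379.0, 226.5] [0.46692097 0.24921243] 0.10886835425554825 theta deg -3.264330295052929
```

The arm follows, now at about 42°. I continue.

Call:
carry_out(
  deltas=[
    {"tx": 0.0316, "ty": -0.0047, "tz": 0, "ax": 0, "ay": 0, "az": 0.02},
    {"tx": 0.0316, "ty": -0.0047, "tz": 0, "ax": 0, "ay": 0, "az": 0.02},
    {"tx": 0.0316, "ty": -0.0047, "tz": 0, "ax": 0, "ay": 0, "az": 0.02},
    {"tx": 0.0316, "ty": -0.0047, "tz": 0, "ax": 0, "ay": 0, "az": 0.02},
    {"tx": 0.0316, "ty": -0.0047, "tz": 0, "ax": 0, "ay": 0, "az": 0.02},
    {"tx": 0.0316, "ty": -0.0047, "tz": 0, "ax": 0, "ay": 0, "az": 0.02},
    {"tx": 0.0316, "ty": -0.0047, "tz": 0, "ax": 0, "ay": 0, "az": 0.02},
    {"tx": 0.0316, "ty": -0.0047, "tz": 0, "ax": 0, "ay": 0, "az": 0.02},
    {"tx": 0.0158, "ty": -0.0037, "tz": 0, "ax": 0, "ay": 0, "az": 0.01},
    {"tx": 0.0158, "ty": -0.0037, "tz": 0, "ax": 0, "ay": 0, "az": 0.01},
  ],
)

```text
time: 19.97
position: [0.4804, 0.2044, 0.1032]
tcp_rot: [-180.0, 0.0, 97.0]
wrist_force: [-0.2, -0.8, -0.2]
gripper_width: -0.0001
gripper_force: 0.4
```

```bash
python3 g.py
```

```text
19.9667 [0.48038775 0.20442053 0.10315984] [-1.79981390e+02  1.96257334e-02  9.69638002e+01] [-0.1909074  -0.8035239  -0.24131077]
post ahead tx,ty 0.02173724527323436 0.09817194006060956 stand theta if 18mm 9.663800234686477
wrist 0.61 [192.0, 246.3] [0.43945684 0.22176319] 0.13669894298099783 theta deg 9.479363622767522
scene 0.82 [371.9, 211.5] [0.4301795  0.20985121] 0.14770808984811548 theta deg 13.646561919476653
```

Call:
carry_out(
  deltas=[
    {"tx": 0.0158, "ty": -0.0037, "tz": 0, "ax": 0, "ay": 0, "az": 0.01},
    {"tx": 0.0158, "ty": -0.0037, "tz": 0, "ax": 0, "ay": 0, "az": 0.01},
    {"tx": 0.0158, "ty": -0.0037, "tz": 0, "ax": 0, "ay": 0, "az": 0.01},
    {"tx": 0.0158, "ty": -0.0037, "tz": 0, "ax": 0, "ay": 0, "az": 0.01},
    {"tx": 0, "ty": 0, "tz": 0, "ax": 0, "ay": 0, "az": 0},
    {"tx": 0, "ty": 0, "tz": 0, "ax": 0, "ay": 0, "az": 0},
  ],
)

```text
time: 20.77
position: [0.4765, 0.2168, 0.1032]
tcp_rot: [180.0, 0.0, 89.9]
wrist_force: [0.4, 0.9, -0.1]
gripper_width: -0.0003
gripper_force: 0.0
```

Call:
carry_out(
  deltas=[
    {"tx": 0.006, "ty": 0, "tz": 0, "ax": 0, "ay": 0, "az": 0.004},
    {"tx": 0.006, "ty": 0, "tz": 0, "ax": 0, "ay": 0, "az": 0.004},
    {"tx": 0, "ty": 0, "tz": 0, "ax": 0, "ay": 0, "az": 0},
  ],
)

```text
time: 21.02
position: [0.4763, 0.2193, 0.1032]
tcp_rot: [-180.0, 0.0, 88.3]
wrist_force: [0.8, -0.4, -0.4]
gripper_width: -0.0001
gripper_force: 0.3
```

Call:
carry_out(
  deltas=[
    {"tx": 0.005, "ty": 0, "tz": 0, "ax": 0, "ay": 0, "az": 0.003},
    {"tx": 0.003, "ty": 0, "tz": 0, "ax": 0, "ay": 0, "az": 0},
    {"tx": 0, "ty": 0, "tz": 0, "ax": 0, "ay": 0, "az": 0},
  ],
)

```text
time: 21.27
position: [0.4764, 0.2211, 0.1032]
tcp_rot: [-180.0, 0.0, 87.8]
wrist_force: [0.3, -0.7, -0.2]
gripper_width: 0.0003
gripper_force: 0.3
```

Call:
carry_out(
  deltas=[
    {"tx": 0.003, "ty": 0, "tz": 0, "ax": 0, "ay": 0, "az": 0},
    {"tx": 0, "ty": 0, "tz": 0, "ax": 0, "ay": 0, "az": 0},
    {"tx": 0, "ty": 0, "tz": 0, "ax": 0, "ay": 0, "az": 0},
  ],
)

```text
time: 21.52
position: [0.4765, 0.2217, 0.1033]
tcp_rot: [180.0, -0.0, 87.8]
wrist_force: [-0.2, -0.2, -0.6]
gripper_width: 0.0002
gripper_force: 0.3
```

```bash
python3 g.py
```

```text
21.5167 [0.476534   0.22165577 0.10326124] [ 1.79994956e+02 -6.28236606e-03  8.78354637e+01] [-0.18606392 -0.15221808 -0.63792057]
post ahead tx,ty 0.01995918211224567 0.09798206478099038 stand theta if 18mm 0.5354636551914496
wrist 0.56 [189.6, 246.6] [0.43771126 0.24519021] 0.13768187985229804 theta deg -0.3352116182903728
scene 0.8 [380.0, 216.7] [0.43491906 0.23826634] 0.14028141955239826 theta deg 2.5503727319526774
```

Call:
carry_out(
  deltas=[
    {"tx": 0.004, "ty": 0, "tz": 0, "ax": 0, "ay": 0, "az": 0},
    {"tx": 0, "ty": 0, "tz": 0, "ax": 0, "ay": 0, "az": 0},
    {"tx": 0, "ty": 0, "tz": 0, "ax": 0, "ay": 0, "az": 0},
  ],
)

```text
time: 22.07
position: [0.4765, 0.2225, 0.1033]
tcp_rot: [180.0, -0.0, 87.8]
wrist_force: [0.2, -1.0, -0.3]
gripper_width: 0.0
gripper_force: 0.2
```

Call:
carry_out(
  deltas=[
    {"tx": 0.004, "ty": 0, "tz": 0, "ax": 0, "ay": 0, "az": 0},
    {"tx": 0, "ty": 0, "tz": 0, "ax": 0, "ay": 0, "az": 0},
    {"tx": 0, "ty": 0, "tz": 0, "ax": 0, "ay": 0, "az": 0},
  ],
)

```text
time: 22.32
position: [0.4765, 0.2233, 0.1033]
tcp_rot: [-180.0, -0.0, 87.8]
wrist_force: [0.1, -0.4, 0.7]
gripper_width: 0.0002
gripper_force: 0.2
```

Call:
carry_out(
  deltas=[
    {"tx": 0.004, "ty": 0, "tz": 0, "ax": 0, "ay": 0, "az": 0},
    {"tx": 0, "ty": 0, "tz": 0, "ax": 0, "ay": 0, "az": 0},
    {"tx": 0, "ty": 0, "tz": 0, "ax": 0, "ay": 0, "az": 0},
  ],
)

```text
time: 22.57
position: [0.4766, 0.224, 0.1032]
tcp_rot: [-180.0, -0.0, 87.8]
wrist_force: [-0.6, -1.0, -0.9]
gripper_width: -0.0001
gripper_force: 0.2
```

Call:
carry_out(
  deltas=[
    {"tx": 0.004, "ty": 0, "tz": 0, "ax": 0, "ay": 0, "az": 0},
    {"tx": 0, "ty": 0, "tz": 0, "ax": 0, "ay": 0, "az": 0},
    {"tx": 0, "ty": 0, "tz": 0, "ax": 0, "ay": 0, "az": 0},
  ],
)

```text
time: 22.82
position: [0.4765, 0.2242, 0.1032]
tcp_rot: [-180.0, 0.0, 87.8]
wrist_force: [0.2, -3.7, 2.3]
gripper_width: 0.0002
gripper_force: 1.8
```

Call:
carry_out(
  deltas=[
    {"tx": 0.003, "ty": 0, "tz": 0, "ax": 0, "ay": 0, "az": 0},
    {"tx": 0, "ty": 0, "tz": 0, "ax": 0, "ay": 0, "az": 0},
    {"tx": 0, "ty": 0, "tz": 0, "ax": 0, "ay": 0, "az": 0},
  ],
)

```text
time: 23.07
position: [0.4765, 0.2242, 0.1032]
tcp_rot: [-180.0, 0.1, 87.8]
wrist_force: [0.3, -6.9, 2.6]
gripper_width: -0.0001
gripper_force: 2.9
```

The arm is against its stop: position unchanged while the force rises. I back straight off, then rise.

Call:
carry_out(
  deltas=[
    {"tx": -0.01, "ty": 0, "tz": 0, "ax": 0, "ay": 0, "az": 0},
    {"tx": -0.03, "ty": 0, "tz": 0, "ax": 0, "ay": 0, "az": 0},
    {"tx": -0.08, "ty": 0, "tz": 0, "ax": 0, "ay": 0, "az": 0},
    {"tx": -0.1, "ty": 0, "tz": 0, "ax": 0, "ay": 0, "az": 0},
    {"tx": -0.1, "ty": 0, "tz": -0.05, "ax": 0, "ay": 0, "az": 0},
    {"tx": -0.08, "ty": 0, "tz": -0.12, "ax": 0, "ay": 0, "az": 0},
    {"tx": -0.05, "ty": 0, "tz": -0.15, "ax": 0, "ay": 0, "az": 0},
    {"tx": 0, "ty": 0, "tz": -0.15, "ax": 0, "ay": 0, "az": 0},
    {"tx": 0, "ty": 0, "tz": -0.15, "ax": 0, "ay": 0, "az": 0},
    {"tx": 0, "ty": 0, "tz": -0.1, "ax": 0, "ay": 0, "az": 0},
  ],
)

```text
time: 23.9
position: [0.4738, 0.1356, 0.25]
tcp_rot: [179.8, -0.1, 87.8]
wrist_force: [1.0, 0.5, -0.7]
gripper_width: 0.0004
gripper_force: 0.0
```

Call:
carry_out(
  deltas=[
    {"tx": -0.1, "ty": 0, "tz": 0, "ax": 0, "ay": 0, "az": 0},
    {"tx": -0.15, "ty": 0, "tz": 0, "ax": 0, "ay": 0, "az": 0},
    {"tx": -0.15, "ty": 0, "tz": 0, "ax": 0, "ay": 0, "az": 0},
    {"tx": -0.1, "ty": 0, "tz": 0, "ax": 0, "ay": 0, "az": 0},
    {"tx": 0, "ty": 0, "tz": 0, "ax": 0, "ay": 0, "az": 0},
    {"tx": 0, "ty": 0, "tz": 0, "ax": 0, "ay": 0, "az": 0},
    {"tx": 0, "ty": 0, "tz": 0, "ax": 0, "ay": 0, "az": 0},
  ],
)

```text
time: 24.48
position: [0.4696, 0.0361, 0.2474]
tcp_rot: [180.0, -0.0, 87.8]
wrist_force: [-0.4, 0.1, -0.7]
gripper_width: -0.0001
gripper_force: 0.0
```

```bash
python3 g.py; python3 - <<'E'
from h import *
s=arm.state()
for c in('wrist','top','scene'):
  cv2.imwrite(f'pics/end_{c}.png',arm.camera(c))
  for t in('shaft','shaft_pulley'):
    for d in arm.pinpoint(t,c)[:4]:
      p=ray(c,d['uv'],.075,s)[:2]
      if np.hypot(*(p-[.437,.27]))<.1:print(c,t,round(d['conf'],2),np.round(p,4))
# bystanders unmoved: top image difference outside the stand/cradle
a=cv2.imread('pics/top0.png');b=cv2.imread('pics/end_top.png')
for n,(x,y,w,h) in dict(box=(225,105,85,60),bottle=(150,125,55,45),tube=(85,285,65,35),plate=(85,185,55,60),spare=(265,262,35,30),drv=(420,150,60,65)).items():
    print(n,np.abs(a[y:y+h,x:x+w].astype(int)-b[y:y+h,x:x+w]).mean().round(1))
E
```

```text
24.4833 [0.4696207  0.03612938 0.24738608] [ 1.79960567e+02 -3.89731773e-02  8.78453808e+01] [-0.43490506  0.05539776 -0.66784056]
post ahead tx,ty 0.2055973630645725 0.09791881862413933 stand theta if 18mm 0.5453808338847637
top 0.75 [180.2, 263.6] [0.43655223 0.2451892 ] 0.13883924965838296 theta deg -0.3094701660268697
scene 0.89 [382.8, 216.3] [0.42961557 0.24497251] 0.145756121996782 theta deg -0.08124958817339234
top shaft 0.82 [0.4411 0.2426]
top shaft_pulley 0.6 [0.4352 0.3228]
scene shaft 0.78 [0.4483 0.2489]
scene shaft_pulley 0.94 [0.4474 0.3295]
box 1.6
bottle 1.9
tube 1.8
plate 1.0
spare 72.5
drv 1.8
```

The gauge reads θ ≈ 0 and the shaft is in place. The top view of the spare pulley is blocked by the arm, so I check it in the scene view and then hand in.

```bash
python3 - <<'E'
from h import *
arm.camera('scene');d=arm.pinpoint('spare_pulley','scene');print(d[:2])
a=cv2.imread('pics/scene0.png');b=cv2.imread('pics/end_scene.png')
A=np.abs(a.astype(int)-b);print(A[180:202,298:320].mean(),A[225:250,250:295].mean(),A[190:235,180:200].mean())
for im in(a,b):
    m=(im.min(2)>120)[178:204,296:322];print(m.sum(),np.argwhere(m).mean(0) if m.any() else None)
E
```

```text
[{'uv': [306.7, 189.9], 'conf': 0.52}]
2.064738292011019 1.8331851851851853 1.727037037037037
187 [12.54010695 12.72727273]
186 [12.53225806 12.72580645]
```

```bash
python3 -c "
from plant import arm
print(arm.job_done())"
```

```text
the job is handed in; nothing more can be done
None
```

The shaft is resting in both V-blocks with the pulley about 9 mm outside the blue block, the dial gauge is swung over it against its stop, nothing I could check on the bench moved (the wrench was not checked), and the job was handed in about 25 s into the 61 s limit.

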